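# Stow the flanged lens barrel in its slotted keeper

## Task

Push the lens barrel that has a flange round its foot across the desk and into the open slot of the steel keeper plate, so that the flange runs in under the plate and the barrel sits fully home against the closed end of the slot. Keep it standing on the desk all the way, without lifting or tipping it, and leave the plain barrel without a flange where it stands.

Things in the scene. Friction and masses are not known exactly. Their poses are not given: they have to be found in the camera images.
- flanged_barrel: Loose upright lens barrel of bare aluminium, 0.3 to 0.55 kg: a cylinder 60 mm in diameter and 90 mm tall with a dark knurled ring near the top and a black disc on top, and round its foot a flange 88 mm in diameter, 8 mm thick, on which it slides. Origin: centre of the underside, on the desk; z up along its axis.
- plain_barrel: A second loose lens barrel, 60 mm in diameter and 90 mm tall, of the same look but without a flange (straight down to the desk). Not to be moved. Origin: centre of the underside; z up. (Other obstacle: the laser marking machine fixed at the robot's right, beyond y = -0.37 m, whose head overhangs; an arm starting beside it should draw in towards its base before swinging left to the work.)
- keeper: Low steel keeper fixed to the desk: a level plate 152 mm across (y), 135 mm deep (x), 6 mm thick, top 18 mm above the desk (screw heads 21), with a slot 66 mm wide along x, open at one side. Origin: on the desk, where the barrel's axis stands when it touches the slot's closed end (x = +30 mm). x axis: level, from the open mouth to the closed end, the way the barrel slides in; z up.
- keeper_mouth (a point): Middle of the slot's open mouth, on the desk at the plate's front edge, 75 mm before the keeper's origin (x = -75 mm). The mouth is 96 mm wide here and narrows to 66 mm by x = -50 mm. The space under the plate is 12 mm high; its side rails, 112 mm apart, begin at x = -45 mm and its back rail is at x = +50 mm. The desk is the floor. Same axes as the keeper.

How it is judged:
By the outcome, as a careful person would: the job done as asked, in the order asked, and still so for the second after the job is handed in, with the robot touching nothing.
It also fails if it takes over 54 s, if anything falls off the work surface, if the arm or the gripper's body presses on something with over 40 N, if the wrist force passes 120 N, or if a joint passes its speed limit or range.

## Robot

A 7-joint arm with a two-finger parallel gripper is mounted at the origin on a cart in front of the work surface, level with it; the furniture and walls round the work are solid. World frame = base frame: x ahead of the robot, y to its left, z up, the work surface at z = 0. Lengths are in m, angles in degrees, forces in N, time in s.
With the tool pointing down it reaches from about 0.4 to 0.85 m from the base axis. Payload 4.5 kg.
Tool frame: the origin (TCP) lies on the front face of the gripper's body, between the roots of the fingers; the fingertips stand 64 mm ahead of it and the grasp point (between the pads) lies 45 mm ahead of it; z points along the fingers, y is the line along which they close (so a half turn about z gives the same grasp; the last joint's range is limited). The gripper opens to 88 mm and grips with 3 to 60 N. Pads are 18 mm wide; open, the fingers measure 123 mm over their backs; the gripper's body (75 mm by 187 mm) begins 45 mm behind the grasp point.
Start: joints at [75.734, 39.483, -11.15, 89.685, 9.013, 51.709, -12.324], TCP at [0.174, -0.6, 0.303] pointing down, gripper open.
Joint ranges: [-172.22, 172.22], [-26.19, 119.32], [-84.43, 86.54], [7.71, 146.69], [-57.33, 237.33], [2.42, 119.75], [-152.13, 152.13]. Speed limits (degrees/s): [147.25, 147.25, 180, 180, 180, 180, 180].

## Interface

Orientations are given as [roll, pitch, yaw] about the fixed x, y, z axes, in that order (R = Rz(yaw) Ry(pitch) Rx(roll)).
In Python, from cell import robot gives the robot as it stands.
- The arm moves only by the tool shift_gripper, called after "Call:" by a JSON object that holds its "fn" and its "kwargs". Schema: {"type":"object","properties":{"rows":{"type":"array","items":{"type":"array","items":{"type":"number"},"minItems":7,"maxItems":7},"minItems":1,"maxItems":20},"grip_force":{"type":"number"},"only":{"type":"string"},"quiet":{"type":"boolean"},"lines":{"type":"string"}},"required":["rows"],"additionalProperties":false}. rows is a list of rows, 1 to 20 of them, each of 7 numbers: dx, dy, dz in shares of the most that a row can go, 1 being 62.5 mm, then a rotation vector rx, ry, rz in fractions of the full range, 1 being 180 degrees, then the finger opening in m; each row shifts and turns the commanded pose from where the row before left it, along the tool's axes as they then stand; what a row does not reach is not made up. A row lasts 1/8 s, in which the tool goes at most 0.0625 m and 10.7 degrees, less where a joint would pass 70% of its speed; a pose out of reach is approached as far as the arm can. The fingers move at their own pace and stop on an object; grip_force is the grip in N (left out, the last holds). Time passes only in rows, so rows that do not move let the fingers close. The tool returns the time, the measured TCP pose, the force, the opening and the grip force at its end. only (a regular expression) keeps the lines of the reply that match it, lines (a string "A,B") keeps lines A to B, and quiet returns only ok. No shift or turn number may pass 1 either way. Input that does not fit is refused with a message, and nothing moves.
- robot.observe(): the state, without advancing time (a new reading comes with each control period).
- robot.get_image(name): name is "side" or "top" or "wrist"; returns a dict with "frame" (400x640x3 uint8, blue, green, red), "intrinsics" (3x3 intrinsics, pixels), "R" (3x3) and "t" (3): a world point X has camera coordinates R X + t; the wrist camera has in their place "T_tool_cam" (4x4, takes a point from camera to tool coordinates, whose origin is the TCP and whose axes are the flange's). Camera axes: x right, y down, z forward; pixel columns grow to the right and rows downward; lengths in m; the calibration is good to about 2 mm. A picture is of the moment at which its call begins: read the wrist's pose just before it. There is no depth.
- robot.hand_in(): hands the job in; it is judged then, once.
The state is a dict: "time_s": time; "qpos": joint angles; "qd": joint speeds; "joint_torque": joint torques, N m; "eef_pos": TCP position; "tool_rot": TCP orientation; "wrist_force": force on the tool from outside, world axes, zero at the start; "moment": the same for the moment, N m; "width": finger opening in m; "finger_force": force on a finger pad.
Only numpy, scipy, OpenCV 4.12 (cv2) and the standard library are available. Lean on these libraries where they do the work, as an engineer would, in place of code of your own. Each camera call takes 0.05 s, during which the arm holds its last target. There are 200 camera calls.

## Working session

There is one attempt and no reset: what is moved stays moved. The work goes in short steps, Python scripts to look and compute and a tool call to move; the robot and the scene stay as the last step left them, time stands still between calls to the robot, and variables do not carry over. Pictures are saved under pics/ and viewed, at most 10 in all, crops included, and the job is handed in when it is done.

```bash
ls; mkdir -p pics; python3 - <<'E'
from cell import robot
import cv2,numpy as np
o=robot.observe();print(o)
for n in("side","top"):
    d=robot.get_image(n);cv2.imwrite(f"pics/{n}0.png",d["frame"]);print(n,d["intrinsics"],d["R"],d["t"])
E
```

```text
cell.py
pics
{'time_s': 0.0, 'qpos': array([ 75.73492906,  39.5334168 , -11.1424454 ,  89.74418131,
         9.01382025,  51.71060297, -12.32371616]), 'qd': array([ 0.03509279, -0.09474276,  0.07091694,  0.02627326, -0.0247232 ,
        0.01115135,  0.01694456]), 'joint_torque': array([ 8.36422096e-04, -5.27564156e+01, -1.26674920e+00, -1.53426754e+01,
       -5.26727457e-02,  6.59688871e-03,  1.93027836e-04]), 'eef_pos': array([ 0.17417803, -0.59970255,  0.30190955]), 'tool_rot': array([-1.79894127e+02,  1.02726073e-02,  1.62059314e+01]), 'wrist_force': array([-0.25544954, -0.15584351, -0.58716052]), 'moment': array([-0.03770536,  0.01202843,  0.01990281]), 'finger_force': 0.0, 'width': 0.08833587977744445}
side [[439.99571877   0.         316.90299236]
 [  0.         439.99571877 201.62114524]
 [  0.           0.           1.        ]] [[-0.99207397 -0.12459058  0.01632245]
 [-0.07675878  0.49804677 -0.8637462 ]
 [ 0.0994853  -0.85815302 -0.50366266]] [0.52608821 0.04376801 0.86755629]
top [[366.74188489   0.         311.30073706]
 [  0.         366.74188489 195.58858221]
 [  0.           0.           1.        ]] [[ 2.64707761e-02 -9.99642230e-01  3.83529592e-03]
 [-9.91444206e-01 -2.67438712e-02 -1.27762094e-01]
 [ 1.27818955e-01 -4.20520134e-04 -9.91797428e-01]] [0.01588336 0.52348266 0.80520417]
```

View pics/top0.png

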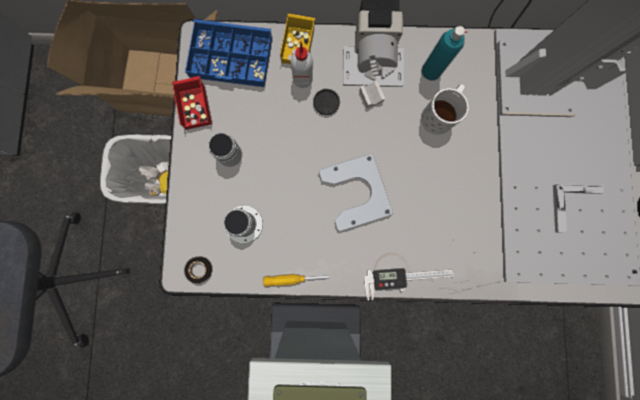

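View pics/side0.png

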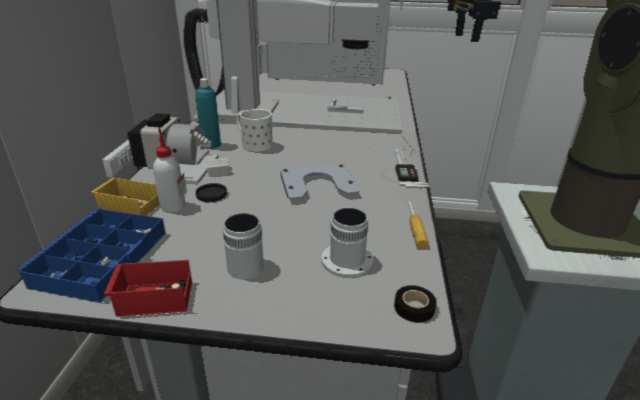

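The top view shows the flanged barrel (disc about (239,223), flange about (245,225)), the plain barrel at (222,147), and the keeper at (356,192) with its mouth to the left. The side view shows the flanged barrel at (349,240) and the keeper around (320,180). Next I'll measure roughly from both views.

```bash
cat > h.py <<'E'
import numpy as np,cv2
def ray(d,uv):
    u=cv2.undistortPoints(np.float64([[uv]]),d["intrinsics"],None)[0,0]
    R=np.array(d["R"]);c=-R.T@np.array(d["t"]).ravel()
    v=R.T@np.r_[u,1]
    return c,v/np.linalg.norm(v)
def plane(d,uv,z):
    c,v=ray(d,uv);return c+v*(z-c[2])/v[2]
def tri(d1,p1,d2,p2):
    a,u=ray(d1,p1);b,v=ray(d2,p2)
    s=np.linalg.lstsq(np.c_[u,-v],b-a,rcond=None)[0]
    P,Q=a+u*s[0],b+v*s[1];return (P+Q)/2,np.linalg.norm(P-Q)
def blobs(m,roi,amin):
    x0,y0,x1,y1=roi;k=np.zeros_like(m);k[y0:y1,x0:x1]=m[y0:y1,x0:x1]
    cs,_=cv2.findContours(k,cv2.RETR_EXTERNAL,cv2.CHAIN_APPROX_NONE)
    return sorted([c for c in cs if cv2.contourArea(c)>amin],key=cv2.contourArea,reverse=True)
def wrist(robot):
    from scipy.spatial.transform import Rotation as Ro
    o=robot.observe();d=robot.get_image("wrist")
    T=np.eye(4);T[:3,:3]=Ro.from_euler("xyz",o["tool_rot"],degrees=True).as_matrix();T[:3,3]=o["eef_pos"]
    W=np.linalg.inv(T@np.array(d["T_tool_cam"]));d["R"]=W[:3,:3];d["t"]=W[:3,3];return d
E
python3 - <<'E'
from h import *;from cell import robot
t,s=robot.get_image("top"),robot.get_image("side")
gt,gs=[cv2.cvtColor(d["frame"],cv2.COLOR_BGR2GRAY) for d in(t,s)]
def disc(g,roi):
    c=blobs(((g<45)*255).astype(np.uint8),roi,40)[0];return cv2.fitEllipse(c)
for n,r1,r2 in(("fl",(222,205,258,238),(325,200,375,232)),("pl",(205,130,240,160),(218,205,268,238))):
    e1,e2=disc(gt,r1),disc(gs,r2);print(n,e1,e2);print(tri(t,e1[0],s,e2[0]),plane(t,e1[0],.09))
hsv=cv2.cvtColor(t["frame"],cv2.COLOR_BGR2HSV)
for p in((330,180),(380,205),(300,200),(345,190),(258,232)):print(p,t["frame"][p[1],p[0]])
for p in((290,182),(350,182),(320,188),(320,215)):print(p,s["frame"][p[1],p[0]])
a=cv2.resize(t["frame"][135:245,200:410],None,fx=3.8,fy=3.8,interpolation=cv2.INTER_CUBIC);cv2.imwrite("pics/tc.png",a)
E
```

```text
Traceback (most recent call last):
IndexError: list index out of range
```

```bash
python3 - <<'E'
from h import *;from cell import robot
t,s=robot.get_image("top"),robot.get_image("side")
gt,gs=[cv2.cvtColor(d["frame"],cv2.COLOR_BGR2GRAY) for d in(t,s)]
print(gt[223,232:250:3],gs[216,340:360:3])
def disc(g,roi,th):
    c=blobs(((g<th)*255).astype(np.uint8),roi,40);return cv2.fitEllipse(c[0]) if c else None
for n,r1,r2 in(("fl",(222,205,258,238),(325,200,375,232)),("pl",(205,130,240,160),(218,205,268,238))):
  for th in (50,60):
    e1,e2=disc(gt,r1,th),disc(gs,r2,th);print(n,e1,e2)
    if e1 and e2:print(tri(t,e1[0],s,e2[0]),plane(t,e1[0],.09))
for p in((330,180),(380,205),(300,200),(345,190),(258,232)):print(p,t["frame"][p[1],p[0]])
for p in((290,182),(350,182),(320,188),(320,215)):print(p,s["frame"][p[1],p[0]])
a=cv2.resize(t["frame"][135:245,200:410],None,fx=3.8,fy=3.8,interpolation=cv2.INTER_CUBIC);cv2.imwrite("pics/tc.png",a)
E
```

```text
[45 45 46 46 48 57] [21 21 20 21 21 22 21]
fl ((235.88111877441406, 221.76893615722656), (20.605541229248047, 21.236574172973633), 28.084861755371094) ((349.54949951171875, 216.4375762939453), (15.213695526123047, 30.16961669921875), 94.05968475341797)
(array([0.45549483, 0.18740022, 0.09072361]), np.float64(0.00014828770396877757)) [0.45560634 0.18754749 0.09      ]
fl ((236.10215759277344, 221.7855224609375), (21.369565963745117, 22.00819969177246), 50.74427795410156) ((349.6743469238281, 216.4564666748047), (15.420072555541992, 30.93321990966797), 93.59539794921875)
(array([0.45539529, 0.18698695, 0.09045345]), np.float64(0.00032998281004089486)) [0.45558384 0.18707962 0.09      ]
pl ((220.32984924316406, 144.43984985351562), (19.845983505249023, 20.872175216674805), 62.526283264160156) ((241.31268310546875, 222.2467498779297), (15.943500518798828, 31.655195236206055), 84.9301986694336)
(array([0.6218388, 0.2298733, 0.090718 ]), np.float64(9.88508342101868e-05)) [0.62208068 0.23006792 0.09      ]
pl ((220.50877380371094, 144.51434326171875), (20.673612594604492, 21.28610610961914), 63.62485122680664) ((241.445068359375, 222.30160522460938), (16.40684700012207, 32.13862991333008), 85.01736450195312)
(array([0.62175041, 0.22955049, 0.09042143]), np.float64(0.000123053659201669)) [0.62192569 0.22967078 0.09      ]
(330, 180) [196 191 190]
(380, 205) [190 185 183]
(300, 200) [169 174 177]
(345, 190) [168 171 175]
(258, 232) [222 223 223]
(290, 182) [154 151 143]
(350, 182) [66 63 60]
(320, 188) [145 148 146]
(320, 215) [144 147 146]
```

View pics/tc.png

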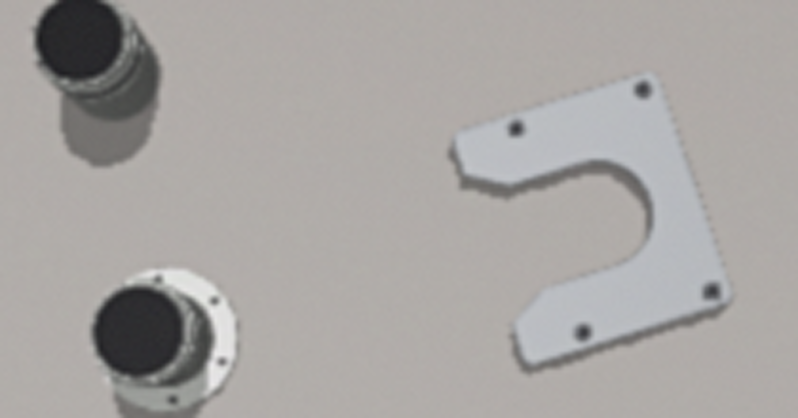

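The crop shows the flanged barrel lower left (disc about (236,222) full-frame) and the bluish keeper with its four dark screws. The mouth faces left and slightly down. Both disc heights triangulate to 0.090 as given. Next is the keeper.

```bash
python3 - <<'E'
from h import *;from cell import robot
t,s=robot.get_image("top"),robot.get_image("side")
f=t["frame"].astype(int);m=((f[...,0]-f[...,2]>0)&(f[...,0]>150)).astype(np.uint8)*255
m=cv2.morphologyEx(m,cv2.MORPH_CLOSE,np.ones((3,3)))
c=blobs(m,(305,140,405,245),500)[0][:,0]
P=np.float32([plane(t,p,.018)[:2] for p in c])
r=cv2.minAreaRect(P);print("plate rect",r,len(c))
# long side 152 is keeper y. boundary pixels centres shrink ~1px
B=cv2.boxPoints(r);e=[B[1]-B[0],B[2]-B[1]];e=sorted(e,key=np.linalg.norm)
x=e[0]/np.linalg.norm(e[0]);x=x if x[1]<0 else -x
yv=np.array([-x[1],x[0]]);C=np.array(r[0]);L=(P-C)@np.c_[x,yv]
print("yaw",np.degrees(np.arctan2(x[1],x[0])),L.min(0),L.max(0))
# slot walls: points deep inside
w=L[(np.abs(L[:,1])<.045)&(L[:,0]>-.03)&(L[:,0]<.0)]
print("walls y",w[w[:,1]>0][:,1].mean(),w[w[:,1]<0][:,1].mean())
for sg in(1,-1):
  q=w[w[:,1]*sg>0];print(np.degrees(np.polyfit(q[:,0],q[:,1],1)[0]),len(q))
ic=L[(np.abs(L[:,1])<.012)&(L[:,0]<.05)];print("closed end x",ic[:,0].max())
print("C",C,"origin from back",C+x*(L[:,0].max()-.060),"x",x)
# screws
for d,n,roi,th in((t,"t",(315,150,400,235),120),(s,"s",(278,160,362,200),100)):
  g=cv2.cvtColor(d["frame"],cv2.COLOR_BGR2GRAY)
  for b in blobs(((g<th)*255).astype(np.uint8),roi,2):
    M=cv2.moments(b);p=(M["m10"]/M["m00"],M["m01"]/M["m00"]);print(n,np.round(p,1),cv2.contourArea(b),plane(d,p,.02).round(4))
E
```

```text
plate rect ((0.5375897884368896, -0.07236539572477341), (0.15102975070476532, 0.1341245472431183), 18.99842071533203) 284
yaw -71.00159 [-0.06706225 -0.07551485] [0.06706229 0.07551492]
walls y 0.03436984992615844 -0.03471066737574663
-1.0088663346606153 12
0.07983797194454867 12
closed end x 0.03997472254612511
C [ 0.53758979 -0.0723654 ] origin from back [ 0.53988886 -0.07904298] x [ 0.32554188 -0.94552773]
t [349.8 182.1] 61.0 [ 0.5589 -0.0593  0.02  ]
t [386.6 211.5] 8.0 [ 0.4922 -0.1454  0.02  ]
t [368.8 158.2] 6.0 [ 0.617  -0.1032  0.02  ]
t [335.1 168.4] 4.5 [ 0.5905 -0.0242  0.02  ]
t [353. 222.] 4.0 [ 0.4659 -0.0678  0.02  ]
t [365.3 223.5] 3.0 [ 0.4632 -0.0963  0.02  ]
t [384.7 217.5] 3.0 [ 0.4782 -0.1408  0.02  ]
s [316.4 176.7] 152.5 [ 0.5419 -0.0811  0.02  ]
s [349.4 194.7] 104.0 [ 0.4639 -0.0104  0.02  ]
s [300.2 195.6] 54.0 [0.5642 0.009  0.02  ]
s [285.1 170.1] 6.5 [ 0.6169 -0.1033  0.02  ]
s [290.5 187. ] 6.0 [ 0.5904 -0.0247  0.02  ]
s [350.3 182. ] 5.0 [ 0.4656 -0.0676  0.02  ]
s [340.5 165.5] 3.0 [ 0.4933 -0.1475  0.02  ]
```

Screw heads agree in both views at z=0.02, and the plate measures 151 x 134 mm. The keeper origin is about (0.540, -0.079), with its x axis at yaw -71.2°. The barrel is 0.279 m before it and 6 mm off-axis. Tool yaw needs to be 18.8. I'll draw in, then swing.

The rows are not in the units I measure in: shifts go in shares of 62.5 mm and turns go in shares of 180 degrees. I convert before sending: 0.048 m is 0.768, -0.017 m is -0.272, -2.6 degrees / 180 = -0.0144.

Call:
{"fn": "shift_gripper", "kwargs": {"rows": [[0, -0.48, 0, 0, 0, -0.0144, 0.088], [0, -0.72, 0, 0, 0, 0, 0.088], [0, -0.72, 0, 0, 0, 0, 0.088], [0, -0.72, 0, 0, 0, 0, 0.088], [0.768, -0.272, 0, 0, 0, 0, 0.088], [0.768, -0.272, 0, 0, 0, 0, 0.088], [0.768, -0.272, 0, 0, 0, 0, 0.088], [0.768, -0.272, 0, 0, 0, 0, 0.088], [0.768, -0.272, 0, 0, 0, 0, 0.088], [0.768, -0.272, 0, 0, 0, 0, 0.088], [0, 0, 0, 0, 0, 0, 0.088]], "grip_force": 8}}

```text
time_s: 1.78
eef_pos: [0.3661, -0.2512, 0.3031]
tool_rot: [180.0, -0.2, 19.3]
wrist_force: [-0.6, 0.2, 0.7]
width: 0.0879
finger_force: 0.0
```

To row units: -0.043 m is -0.688, 0.025 m is 0.4.

Call:
{"fn": "shift_gripper", "kwargs": {"rows": [[0.4, -0.688, 0, 0, 0, 0, 0.088], [0.4, -0.688, 0, 0, 0, 0, 0.088], [0.4, -0.688, 0, 0, 0, 0, 0.088], [0.4, -0.688, 0, 0, 0, 0, 0.088], [0.4, -0.688, 0, 0, 0, 0, 0.088], [0.4, -0.688, 0, 0, 0, 0, 0.088], [0.4, -0.688, 0, 0, 0, 0, 0.088], [0.4, -0.688, 0, 0, 0, 0, 0.088], [0.4, -0.688, 0, 0, 0, 0, 0.088], [0, 0, 0, 0, 0, 0, 0.088], [0, 0, 0, 0, 0, 0, 0.088]]}}

```text
time_s: 3.15
eef_pos: [0.4504, 0.1831, 0.3025]
tool_rot: [179.9, 0.1, 18.7]
wrist_force: [0.1, 0.1, 0.1]
width: 0.0879
finger_force: 0.0
```

```bash
python3 - <<'E'
from h import *;from cell import robot
d=wrist(robot);cv2.imwrite("pics/w1.png",d["frame"]);print(robot.observe()["eef_pos"],robot.observe()["tool_rot"])
g=cv2.cvtColor(d["frame"],cv2.COLOR_BGR2GRAY)
for b in blobs(((g<60)*255).astype(np.uint8),(0,0,640,400),400):
  if len(b)>5:
    e=cv2.fitEllipse(b);print(e,plane(d,e[0],.09).round(4))
E
```

```text
[0.45041185 0.18259324 0.30257087] [1.79921234e+02 7.18457401e-02 1.86577039e+01]
((260.6802673339844, 235.0113067626953), (401.17596435546875, 702.4288330078125), 102.50596618652344) [0.3824 0.2311 0.09  ]
((323.20159912109375, 181.18603515625), (48.43130111694336, 49.195804595947266), 88.69378662109375) [0.458  0.1874 0.09  ]
((337.8729248046875, 7.567183017730713), (18.92880630493164, 54.64173126220703), 89.8426742553711) [0.6071 0.2243 0.09  ]
```

View pics/w1.png

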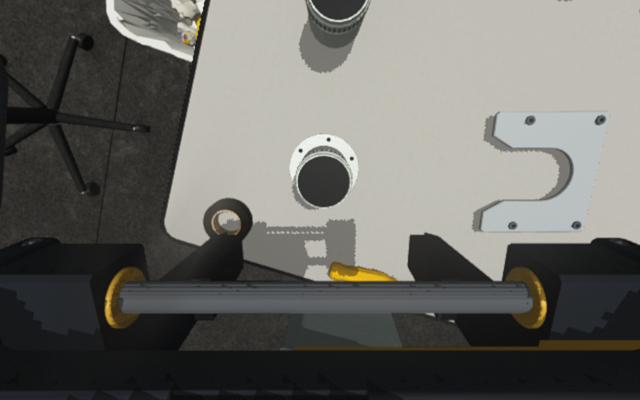

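The wrist view shows the flanged barrel's disc at (323,181), the keeper right at (545,172) with screws near (530,120), (600,120), (512,225) and (577,225), and the plain barrel at (337,10).

```bash
python3 - <<'E'
from h import *;from cell import robot
d=wrist(robot);g=cv2.cvtColor(d["frame"],cv2.COLOR_BGR2GRAY)
for b in blobs(((g<110)*255).astype(np.uint8),(505,105,608,235),8):
    M=cv2.moments(b);p=(M["m10"]/M["m00"],M["m01"]/M["m00"]);print(np.round(p,1),cv2.contourArea(b),plane(d,p,.02).round(4))
E
```

```text
[564.9 173.2] 125.0 [ 0.5496 -0.0963  0.02  ]
[599.3 119.2] 55.5 [ 0.619  -0.1013  0.02  ]
[529.1 119.6] 44.0 [ 0.5921 -0.0232  0.02  ]
[575.4 224.3] 38.0 [ 0.4954 -0.1438  0.02  ]
[511.5 224.9] 36.0 [ 0.4681 -0.0659  0.02  ]
```

To row units: 0.045 m is 0.72, 0.0075 m is 0.12, -0.3 degrees / 180 = -0.0017.

Call:
{"fn": "shift_gripper", "kwargs": {"rows": [[0.12, -0.0256, 0.32, 0, 0, -0.0017, 0.088], [0, 0, 0.72, 0, 0, 0, 0.088], [0, 0, 0.72, 0, 0, 0, 0.088], [0, 0, 0.72, 0, 0, 0, 0.088], [0, 0, 0.48, 0, 0, 0, 0.088], [0, 0, 0.328, 0, 0, 0, 0.088], [0, 0, 0, 0, 0, 0, 0.088], [0, 0, 0, 0, 0, 0, 0.088]], "grip_force": 8}}

```text
time_s: 4.25
eef_pos: [0.4576, 0.1879, 0.098]
tool_rot: [180.0, -0.0, 19.0]
wrist_force: [-0.2, 0.6, -0.8]
width: 0.0879
finger_force: 0.0
```

```bash
python3 - <<'E'
from h import *;from cell import robot
d=robot.get_image("side");cv2.imwrite("pics/s2.png",cv2.resize(d["frame"][120:320,220:470],None,fx=2.5,fy=2.5))
E
```

```text
(no output)
```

View pics/s2.png

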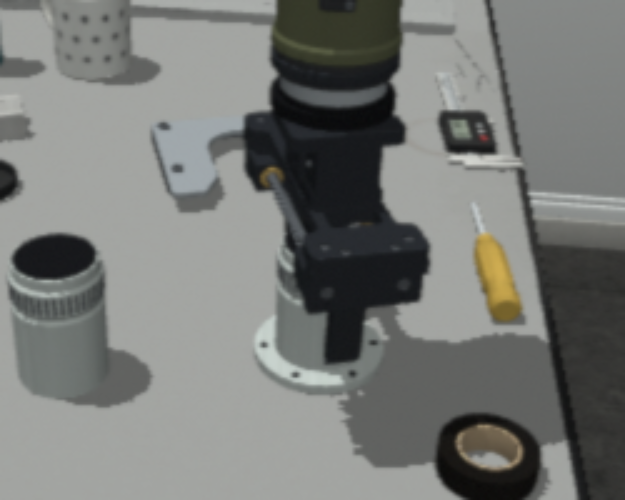

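The side view shows the fingers straddling the barrel with their tips well above the flange, and the plain barrel clear at left. I'll grip lightly.

Call:
{"fn": "shift_gripper", "kwargs": {"rows": [[0, 0, 0, 0, 0, 0, 0.05], [0, 0, 0, 0, 0, 0, 0.05], [0, 0, 0, 0, 0, 0, 0.05], [0, 0, 0, 0, 0, 0, 0.05], [0, 0, 0, 0, 0, 0, 0.05], [0, 0, 0, 0, 0, 0, 0.05]], "grip_force": 6}}

```text
time_s: 5.05
eef_pos: [0.4573, 0.1883, 0.0975]
tool_rot: [180.0, -0.0, 19.1]
wrist_force: [0.8, -1.6, 5.5]
width: 0.0595
finger_force: 6.0
```

```bash
python3 - <<'E'
from h import *;from cell import robot
d=wrist(robot);g=cv2.cvtColor(d["frame"],cv2.COLOR_BGR2GRAY);cv2.imwrite("pics/w3.png",d["frame"])
o=robot.observe();print(o["eef_pos"],o["wrist_force"],o["finger_force"])
E
```

```text
[0.45735374 0.18824031 0.09749757] [-0.58782087 -1.43737978  5.07979302] 5.999228951695841
```

View pics/w3.png

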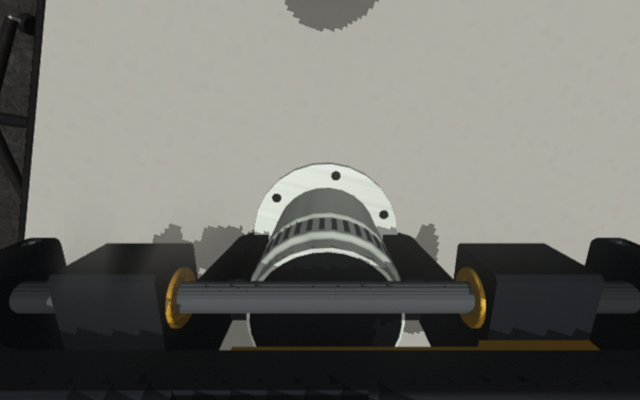

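The wrist view shows the barrel gripped centrally, flange flat on the desk, nothing else near. The travel needed is 0.279 along tool y and -0.0077 along tool x. First part now:

To row units: 0.025 m is 0.4, 0.02 m is 0.32.

Call:
{"fn": "shift_gripper", "kwargs": {"rows": [[-0.016, 0.24, 0, 0, 0, 0, 0.05], [-0.024, 0.4, 0, 0, 0, 0, 0.05], [-0.024, 0.4, 0, 0, 0, 0, 0.05], [-0.024, 0.4, 0, 0, 0, 0, 0.05], [-0.024, 0.4, 0, 0, 0, 0, 0.05], [-0.0112, 0.32, 0, 0, 0, 0, 0.05], [0, 0.16, 0, 0, 0, 0, 0.05], [0, 0, 0, 0, 0, 0, 0.05], [0, 0, 0, 0, 0, 0, 0.05]]}}

```text
time_s: 6.22
eef_pos: [0.4977, 0.0493, 0.0973]
tool_rot: [180.0, -0.1, 19.1]
wrist_force: [0.5, -0.2, 3.2]
width: 0.06
finger_force: 6.0
```

```bash
python3 - <<'E'
from h import *;from cell import robot
d=wrist(robot);g=cv2.cvtColor(d["frame"],cv2.COLOR_BGR2GRAY);cv2.imwrite("pics/w4.png",d["frame"])
for b in blobs(((g<110)*255).astype(np.uint8),(380,0,640,240),8):
    M=cv2.moments(b);p=(M["m10"]/M["m00"],M["m01"]/M["m00"]);print(np.round(p,1),cv2.contourArea(b),plane(d,p,.02).round(4))
E
```

```text
[568.  203.4] 2028.0 [ 0.5636 -0.0692  0.02  ]
[519.4 124.5] 339.5 [ 0.5921 -0.0235  0.02  ]
[427.1 233.4] 193.0 [ 0.522  -0.0033  0.02  ]
[396.  236.6] 137.5 [0.5145 0.0125 0.02  ]
[383.5 214.5] 41.5 [0.5243 0.0242 0.02  ]
[453.5 179.5] 31.5 [ 0.555 -0.004  0.02 ]
[428.7 132.4] 26.5 [0.5732 0.0188 0.02  ]
[438.5 171.2] 12.0 [0.5565 0.0055 0.02  ]
```

View pics/w4.png

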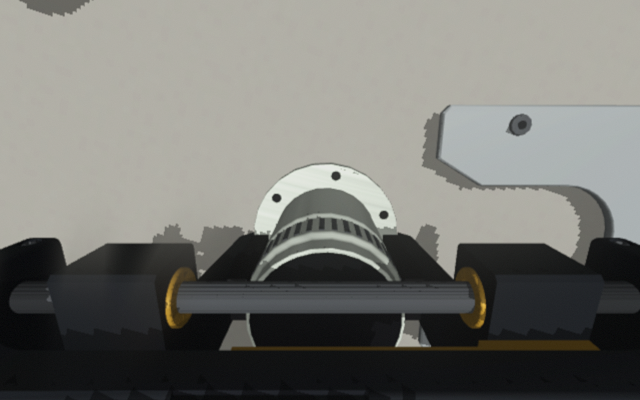

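The wrist view shows the flange's far edge at about (327,163), and the plate's upper arm with its slot wall at about row 185, columns 490-570. I'll compare the two laterally in this one picture.

```bash
python3 - <<'E'
from h import *;from cell import robot
o=robot.observe();d=wrist(robot);f=d["frame"].astype(int);g=f.mean(2)
th=np.radians(o["tool_rot"][2]);X=np.array([np.cos(th),np.sin(th)]);Y=np.array([np.sin(th),-np.cos(th)]);p0=o["eef_pos"][:2]
L=lambda uv,z:[(plane(d,uv,z)[:2]-p0)@X,(plane(d,uv,z)[:2]-p0)@Y]
def edge(u,a,b):  # row of strongest gradient
    c=cv2.GaussianBlur(g.astype(np.float32),(1,3),0)[a:b,u];return a+np.abs(np.gradient(c)).argmax()
fl=[]
for u in range(290,365,5):fl.append(L((u,edge(u,150,185)),.008))
fl=np.array(fl);A=np.c_[2*fl,np.ones(len(fl))];s=np.linalg.lstsq(A,(fl**2).sum(1),rcond=None)[0]
print("flange fit c",s[:2],"r",np.sqrt(s[2]+s[:2]@s[:2]),"max X-44",fl[:,0].max()-.044)
for u in range(490,560,10):
  b=f[...,0]-f[...,2];r=[v for v in range(150,215) if b[v,u]>3];print(u,max(r),np.round(L((u,max(r)+.5),.018),4),"axis X",round(L((u,max(r)+.5),.018)[0]-.033,4))
print("outer",[np.round(L((u,v),.018),4) for u,v in((480,105.5),(620,105.5))],"->X-.076; front",np.round(L((440.5,135),.018),4))
print("screw",L((519.4,124.5),.02))
E
```

```text
flange fit c [ 0.00669754 -0.00020128] r 0.036679037159862905 max X-44 -0.0006382712977365743
490 184 [0.0336 0.0902] axis X 0.0006
500 184 [0.0336 0.0957] axis X 0.0006
510 184 [0.0336 0.1012] axis X 0.0006
520 184 [0.0336 0.1067] axis X 0.0006
530 184 [0.0336 0.1121] axis X 0.0006
540 184 [0.0336 0.1176] axis X 0.0006
550 185 [0.033  0.1232] axis X 0.0
outer [array([0.0748, 0.0792]), array([0.0748, 0.1508])] ->X-.076; front [0.06   0.0605]
screw [np.float64(0.06540630700431203), np.float64(0.09967716121755772)]
```

Barrel and slot are aligned within 1 mm, and the remaining travel is about 0.135 m. I'll drive in most of the way.

To row units: 0.015 m is 0.24, 0.01 m is 0.16.

Call:
{"fn": "shift_gripper", "kwargs": {"rows": [[0, 0.24, 0, 0, 0, 0, 0.05], [0, 0.24, 0, 0, 0, 0, 0.05], [0, 0.24, 0, 0, 0, 0, 0.05], [0, 0.24, 0, 0, 0, 0, 0.05], [0, 0.16, 0, 0, 0, 0, 0.05], [0, 0.16, 0, 0, 0, 0, 0.05], [0, 0.16, 0, 0, 0, 0, 0.05], [0, 0, 0, 0, 0, 0, 0.05]]}}

```text
time_s: 7.32
eef_pos: [0.5264, -0.0353, 0.0972]
tool_rot: [-179.9, 0.0, 19.2]
wrist_force: [0.0, 1.1, 4.4]
width: 0.0598
finger_force: 6.0
```

Call:
{"fn": "shift_gripper", "kwargs": {"rows": [[0, 0.16, 0, 0, 0, 0, 0.05], [0, 0.16, 0, 0, 0, 0, 0.05], [0, 0.16, 0, 0, 0, 0, 0.05], [0, 0, 0, 0, 0, 0, 0.05]]}}

```text
time_s: 7.82
eef_pos: [0.5362, -0.0637, 0.0971]
tool_rot: [-179.9, 0.0, 19.1]
wrist_force: [-0.7, 2.1, 4.1]
width: 0.0599
finger_force: 6.0
```

To row units: 0.005 m is 0.08, 0.004 m is 0.064.

Call:
{"fn": "shift_gripper", "kwargs": {"rows": [[0, 0.08, 0, 0, 0, 0, 0.05], [0, 0.064, 0, 0, 0, 0, 0.05], [0, 0.048, 0, 0, 0, 0, 0.05], [0, 0, 0, 0, 0, 0, 0.05]]}}

```text
time_s: 8.32
eef_pos: [0.5397, -0.0738, 0.0971]
tool_rot: [-179.9, 0.1, 19.2]
wrist_force: [-1.1, 5.7, 6.5]
width: 0.0597
finger_force: 6.0
```

Call:
{"fn": "shift_gripper", "kwargs": {"rows": [[0, 0.032, 0, 0, 0, 0, 0.05], [0, 0, 0, 0, 0, 0, 0.05]]}}

```text
time_s: 8.57
eef_pos: [0.5403, -0.0753, 0.0971]
tool_rot: [-179.8, 0.1, 19.2]
wrist_force: [-2.8, 4.4, 6.3]
width: 0.0597
finger_force: 6.0
```

To row units: 0.002 m is 0.032.

Call:
{"fn": "shift_gripper", "kwargs": {"rows": [[0, 0.032, 0, 0, 0, 0, 0.05], [0, 0, 0, 0, 0, 0, 0.05]]}}

```text
time_s: 8.82
eef_pos: [0.541, -0.0772, 0.0971]
tool_rot: [-179.8, 0.1, 19.2]
wrist_force: [-2.7, 7.2, 5.4]
width: 0.0601
finger_force: 6.0
```

To row units: 0.002 m is 0.032.

Call:
{"fn": "shift_gripper", "kwargs": {"rows": [[0, 0.032, 0, 0, 0, 0, 0.05], [0, 0, 0, 0, 0, 0, 0.05]]}}

```text
time_s: 9.07
eef_pos: [0.5416, -0.0791, 0.0971]
tool_rot: [-179.8, 0.1, 19.2]
wrist_force: [-1.7, 6.3, 5.3]
width: 0.0599
finger_force: 6.0
```

Call:
{"fn": "shift_gripper", "kwargs": {"rows": [[0, 0.032, 0, 0, 0, 0, 0.05], [0, 0, 0, 0, 0, 0, 0.05]]}}

```text
time_s: 9.32
eef_pos: [0.5419, -0.0799, 0.0971]
tool_rot: [-179.7, 0.1, 19.3]
wrist_force: [-3.3, 8.4, 6.8]
width: 0.0601
finger_force: 6.0
```

To row units: 0.002 m is 0.032.

Call:
{"fn": "shift_gripper", "kwargs": {"rows": [[0, 0.032, 0, 0, 0, 0, 0.05], [0, 0, 0, 0, 0, 0, 0.05]]}}

```text
time_s: 9.57
eef_pos: [0.5421, -0.0803, 0.097]
tool_rot: [-179.6, 0.1, 19.4]
wrist_force: [-3.7, 11.3, 8.0]
width: 0.0601
finger_force: 6.0
```

Call:
{"fn": "shift_gripper", "kwargs": {"rows": [[0, 0.032, 0, 0, 0, 0, 0.05], [0, 0, 0, 0, 0, 0, 0.05]]}}

```text
time_s: 9.82
eef_pos: [0.5428, -0.0821, 0.097]
tool_rot: [-179.6, 0.1, 19.4]
wrist_force: [-4.5, 11.2, 7.0]
width: 0.0641
finger_force: 6.0
```

Motion has stopped at the expected closed-end position, and the fingers are yielding. I'll open, rise and look.

To row units: -0.05 m is -0.8, -0.04 m is -0.64.

Call:
{"fn": "shift_gripper", "kwargs": {"rows": [[0, -0.032, 0, 0, 0, 0, 0.088], [0, 0, 0, 0, 0, 0, 0.088], [0, 0, 0, 0, 0, 0, 0.088], [0, 0, 0, 0, 0, 0, 0.088], [0, 0, -0.32, 0, 0, 0, 0.088], [0, 0, -0.64, 0, 0, 0, 0.088], [0, 0, -0.8, 0, 0, 0, 0.088], [0, 0, -0.8, 0, 0, 0, 0.088], [0, 0, -0.48, 0, 0, 0, 0.088], [-0.32, 0, 0, 0, 0, 0, 0.088], [0, 0, 0, 0, 0, 0, 0.088], [0, 0, 0, 0, 0, 0, 0.088]]}}

```text
time_s: 11.32
eef_pos: [0.5252, -0.0916, 0.2869]
tool_rot: [-180.0, -0.0, 19.1]
wrist_force: [1.2, 0.0, 0.1]
width: 0.088
finger_force: 0.0
```

```bash
python3 - <<'E'
from h import *;from cell import robot
o=robot.observe();d=wrist(robot);s=robot.get_image("side")
a=cv2.resize(d["frame"][80:300,200:440],(600,550));b=cv2.resize(s["frame"][110:220,260:400],(700,550))
cv2.imwrite("pics/w5.png",cv2.resize(np.hstack([a,b]),(800,338)))
print(o["eef_pos"],o["tool_rot"])
g=cv2.cvtColor(d["frame"],cv2.COLOR_BGR2GRAY)
for b in blobs(((g<60)*255).astype(np.uint8),(220,80,420,240),300):
    e=cv2.fitEllipse(b);print(e,plane(d,e[0],.09).round(4))
for b in blobs(((g<110)*255).astype(np.uint8),(180,60,480,260),8):
    M=cv2.moments(b);p=(M["m10"]/M["m00"],M["m01"]/M["m00"])
    if cv2.contourArea(b)<300:print(np.round(p,1),cv2.contourArea(b),plane(d,p,.02).round(4))
E
```

```text
[ 0.5252357  -0.09158614  0.28692787] [-1.79991994e+02 -7.12196405e-04  1.90979396e+01]
((318.85595703125, 173.01132202148438), (52.57726287841797, 53.164554595947266), 105.65011596679688) [ 0.542  -0.0796  0.09  ]
[296.4 193.3] 90.0 [ 0.4982 -0.0646  0.02  ]
[276.4 132.5] 85.5 [ 0.5585 -0.0214  0.02  ]
[325.9 141.3] 72.5 [ 0.5676 -0.0779  0.02  ]
[362.8 104.3] 58.5 [ 0.6191 -0.1033  0.02  ]
[288.5 104. ] 51.5 [ 0.5924 -0.0253  0.02  ]
[291.7 216.5] 44.0 [ 0.4684 -0.068   0.02  ]
```

View pics/w5.png

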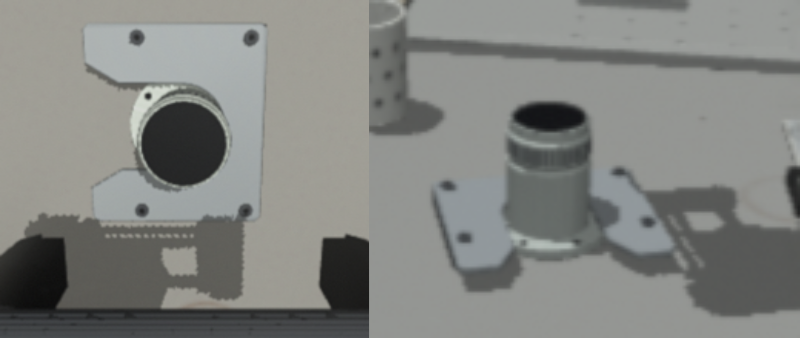

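The views show the barrel upright in the slot, flange under the plate. The disc at (319,173) maps to (0.542, -0.0796). The keeper origin re-derived from the screws in the same view is (0.542, -0.0797), so the barrel is home, and the robot is clear of everything.

```bash
python3 -c "
from cell import robot;print(robot.hand_in())"
```

```text
the job is handed in; nothing more can be done
None
```

I pushed the flanged barrel into the keeper slot, upright and hard against the closed end with its flange under the plate, and handed the job in at about 11 s; the camera put it within about 1 mm of the home position, and I never touched the plain barrel.

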